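# Fit the last foot of an upturned plant stand

### The arm

A 6-joint arm with a two-finger parallel gripper is mounted at the origin on the work surface. World frame = base frame: x ahead of the robot, y to its left, z up, the work surface at z = 0. Lengths are in m, angles in rad, forces in N, time in s.
With the tool pointing down it reaches from about 0.35 to 0.775 m from the base axis. Payload 7.3 kg.
Tool frame: the origin (TCP) lies midway between the tips of the shut fingers; the grasp point (between the pads) lies 19 mm behind it; z points along the fingers, y is the direction in which the jaws open and shut (so a half turn about z gives the same grasp; the last joint's range is limited). The gripper opens to 92 mm and grips with 3 to 60 N. Pads are 19 mm wide; open, the fingers measure 130 mm over their backs; the gripper's body (75 mm by 190 mm) begins 47 mm behind the grasp point.
Start: joints at [-1.336, 0.342, 1.524, -0, 1.275, -0.146], TCP at [0.195, -0.487, 0.227] pointing down, gripper open.
Joint ranges: [-2.53, 2.53], [-0.77, 2.02], [0.04, 2.7], [-1, 4.14], [0.28, 2.66], [-3.11, 3.11]. Speed limits (rad/s): [2.57, 2.57, 3.14, 3.14, 3.14, 3.14].

### API

Orientations are given as a rotation vector (axis times angle).
In Python, from plant import readout, cams, workorder, spotter gives the robot as it stands. The module is installed in compiled form; this text tells all that it offers.
- The arm moves only by the shell command python3 -m creep 'ROWS' [OPENING] [FORCE]. ROWS is JSON, a list of rows, each a list of 4 numbers: the shift along the tool's x, y, z in mm, then the turn about the tool's z in rad. A call has 1 to 12 rows; each row is the pose to reach, as a shift and turn from the pose commanded when the call began, along the tool's axes at that moment; what a row does not reach only later rows make up. A row lasts 1/12 s, in which the tool goes at most 41.7 mm and 7.16 degrees, less where a joint would pass 70% of its speed; a pose out of reach is approached as far as the arm can. A call with a gripper value outside its range is refused whole. OPENING is the closure, from -1 (fully open) to 1 (shut), so that 0 is half open, set as the call begins (- or left out, the last holds). The fingers move at their own pace and stop on an object; FORCE is the grip in N (left out, the last holds). Time passes only in rows, so rows that repeat a pose let the fingers close. It gives the time, the measured TCP pose, the force and the opening at its end, in the units of the state.
- readout.get_obs(): the state, without advancing time (a new reading comes with each control period).
- cams.snapshot(name): name is "side" or "top" or "wrist"; returns a dict with "image" (480x640x3 uint8, red, green, blue), "K" (3x3 intrinsics, pixels), "k1" (the pictures are not rectified: a ray, as slopes to the right and down, at radius r is drawn at 1 + k1 r^2 times it, then the intrinsics apply), "R" (3x3) and "t" (3): a world point X has camera coordinates R X + t. Camera axes: x right, y down, z forward; pixel columns grow to the right and rows downward; lengths in m; the calibration is good to about 2 mm. A picture is of the moment at which its call begins. There is no depth.
- workorder.job_done(): hands the job in, once; it reports no verdict.
Trained networks look in a picture, given as the dict that the camera call returned (one of the last four; its "shot" number tells which), for a name from the list of things; names that differ only in an ending like _2 or _b are one class to them, and where a whole thing is asked for, a point or a joint stands for the part that bears it (a point fixed in the world has none). Each returns a list of dicts, best first, with "conf" (0 to 1); they miss things now and then, are a little off and sometimes report something else, mostly with a low value. They report only what shows in the picture. A call takes as long as a camera call.
- spotter.masks_of(thing, picture): "pixels" (480x640 bool, what is visible of it) and "rect" ([left, top, width, height] in pixels, round what is visible of it).
- spotter.pinpoint(thing, picture): "at" ([column, row] in pixels: a listed point, or the origin of a listed thing).
The state is a dict: "time": time; "qpos": joint angles; "joint_velocities": joint speeds; "joint_efforts": joint torques, N m; "tcp_pos": TCP position; "tool_rot": TCP orientation; "ft_force": force on the tool from outside, world axes, zero at the start; "ft_torque": the same for the moment, N m; "width": finger opening in m.
Only numpy, scipy, OpenCV 4.12 (cv2) and the standard library are available. Lean on these libraries where they do the work, as an engineer would, in place of code of your own. Each camera call takes 0.05 s, during which the arm holds its last target. There are 200 camera calls.

### The job

The small plant stand lies upside down on the bench with three feet fitted and one tapered socket still empty. Take the matching foot, the one with the tapered end, from its slanted rest, lower it taper-down into the empty socket until it sits fully home and upright, and let go. Do not drop it in, and leave the plain straight post where it rests.

Things in the scene. Friction and masses are not known exactly. Their poses are not given: they have to be found in the camera images.
- foot: Loose pale wooden foot, 80-130 g, 135 mm long: a 50 mm cone, 18 mm across at its small end, widening to 40 mm, then a plain round shaft 40 mm across for 85 mm. Origin: centre of the small end's face; z along the foot to the blunt end. At first it leans 30 degrees from vertical in its rest, small end down, blunt end leaning towards the robot's side, own y level. It lifts freely out along its own axis.
- rest_a: Fixed slanted dark wooden rest that holds the foot (an equal one holds the post; they may change places). Origin: centre under it; x the way it opens, z up. Small end of the foot starts 32 mm above the origin. Along the foot from there: side rails, 56 mm over all, to 60 mm; back plate under the foot, 26 mm wide, to 97 mm. Above 62 mm both flanks (the sides facing this rest's +-y) are free to grip.
- socket (a point): Mouth centre of the empty socket in a 62 mm round boss, a corner of the fixed upturned stand, 65 mm above the bench. z up; stand's middle at x +85, y -65 mm from here. Mouth 37 mm across, narrowing like the foot to 16 mm, 47 mm down. Fully home, the foot's small end is 43 mm below the mouth. Feet fitted at the other corners, 130 and 170 mm off, rise to 157 mm above the bench. Stand turns to any yaw.
- post: Bystander, to be left alone: a plain straight round post of the same pale wood, 40 mm across and 135 mm long, without a taper, leaning in the other slanted rest. Origin: centre of its lower face; z along it to the upper end.

How it is judged:
On the way:
1. the foot's tapered end is lowered into the socket while the gripper still holds it (horizontal distance between foot and socket below 0.015 m and z of foot in the frame of socket below -0.025 m and contact force between the fingers and foot above 0.5 N), for 0.1 s.
At the end, for the whole second after the job is handed in: The foot stands in the empty socket, released and at rest: its small end within 10 mm of the socket's axis and at least 33 mm below the mouth (43 mm is fully home), its axis within 10 degrees of vertical; the plain post is within 30 mm of where it started (horizontal distance between foot and socket below 0.01 m and z of foot in the frame of socket below -0.033 m and angle between foot's own z axis and vertical below 0.175 rad and linear speed of foot below 0.02 m/s and contact force between the fingers and foot below 0.1 N and distance of post from where it was at the start of the episode below 0.03 m); the robot touches nothing.
It fails at once if the plain post is taken from or knocked out of its rest (moved more than 30 mm) (distance of post from where it was at the start of the episode above 0.03 m).
It also fails if it takes over 40 s, if anything falls off the work surface, if the arm or the gripper's body presses on something with over 40 N, if the wrist force passes 120 N, or if a joint passes its speed limit or range.

## Working session

There is one attempt and no reset: what is moved stays moved. The work goes in short steps, Python scripts to look and compute and a shell command to move; the robot and the scene stay as the last step left them, time stands still between calls to the robot, and variables do not carry over. Pictures are saved under pics/ and viewed, about 8 in all and at most 12, crops included, and the job is handed in when it is done.

```bash
mkdir -p pics
cat > h.py <<'E'
import numpy as np,cv2
from scipy.spatial.transform import Rotation as Ro
from plant import readout,cams,workorder,spotter
def ray(s,px):
    K=s["K"];d=np.array([(px[0]-K[0,2])/K[0,0],(px[1]-K[1,2])/K[1,1]]);u=d.copy()
    for _ in range(30): u=d/(1+s["k1"]*(u@u))
    R=s["R"];return -R.T@s["t"],R.T@np.r_[u,1]
def atz(s,px,z):
    o,d=ray(s,px);return o+d*(z-o[2])/d[2]
def tri(obs):
    A=np.zeros((3,3));b=np.zeros(3)
    for s,p in obs:
        o,d=ray(s,p);d=d/np.linalg.norm(d);P=np.eye(3)-np.outer(d,d);A+=P;b+=P@o
    x=np.linalg.solve(A,b)
    return x
def proj(s,X):
    c=s["R"]@np.asarray(X)+s["t"];u=c[:2]/c[2];u=u*(1+s["k1"]*(u@u));return s["K"][:2,:2]@u+s["K"][:2,2]
def save(s,n): cv2.imwrite(f"pics/{n}.png",s["image"][:,:,::-1])
E
python3 - <<'E'
from h import *
np.set_printoptions(precision=4,suppress=True)
S={}
for n in ["side","top","wrist"]:
    s=cams.snapshot(n);S[n]=s;save(s,n+"0")
    print(n,"cam at",-s["R"].T@s["t"],"fwd",s["R"][2])
    for th in ["foot","rest_a","socket","post"]:
        print(th,[(np.round(p["at"],1),round(p["conf"],2)) for p in spotter.pinpoint(th,s)[:3]],[(np.round(m["rect"]),round(m["conf"],2)) for m in spotter.masks_of(th,s)[:3]] if th!="socket" else "")
print(readout.get_obs())
E
```

```text
side cam at [ 0.3813 -0.4884  0.7592] fwd [ 0.1942  0.5902 -0.7835]
foot [(array([321.8, 186.2]), 0.65)] [(array([278., 139.,  52.,  56.]), 0.94)]
rest_a [(array([327.1, 197.4]), 0.88)] [(array([281., 165.,  65.,  58.]), 0.89)]
socket [(array([344.4, 259.6]), 0.89)] 
post [(array([303.8, 136.7]), 0.59)] [(array([258.,  87.,  54.,  57.]), 0.98)]
top cam at [0.454  0.0457 1.0914] fwd [ 0.1108 -0.0097 -0.9938]
foot [(array([253.4, 236.9]), 0.7)] [(array([235., 233.,  28.,  41.]), 0.96)]
rest_a [(array([253.4, 239.5]), 0.64)] [(array([232., 223.,  40.,  63.]), 0.88)]
socket [(array([345.8, 249. ]), 0.57)] 
post [(array([183.5, 235. ]), 0.79)] [(array([153., 228.,  41.,  46.]), 0.6)]
wrist cam at [ 0.2714 -0.4562  0.3852] fwd [-0.2827 -0.1133 -0.9525]
foot [] []
rest_a [] []
socket [] 
post [] []
{'time': 1.2, 'qpos': array([-1.336 ,  0.342 ,  1.5241, -0.    ,  1.2754, -0.146 ]), 'joint_velocities': array([-0.0001, -0.    ,  0.0003,  0.0015,  0.0004,  0.0012]), 'joint_efforts': array([  0.0015, -43.1135, -24.4479,   0.0718,   0.0483,  -0.    ]), 'tcp_pos': array([ 0.1951, -0.4874,  0.2268]), 'tool_rot': array([ 3.0847,  0.5945, -0.    ]), 'ft_force': array([-0.1803,  0.2436,  0.2787]), 'ft_torque': array([-0.0498,  0.0286,  0.0152]), 'width': 0.09203699186368361}
```

View pics/side0.png

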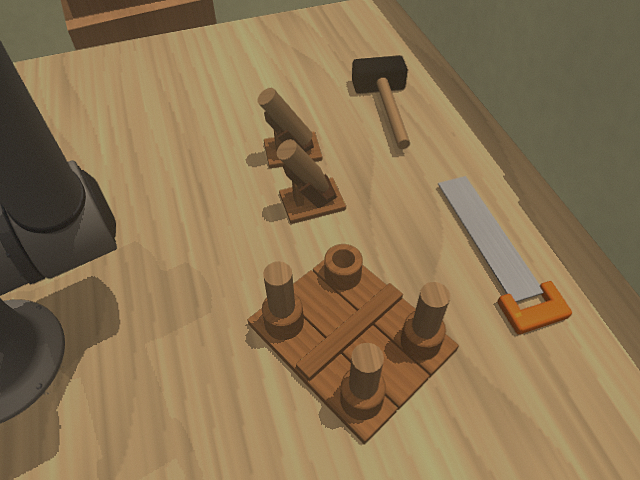

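View pics/top0.png

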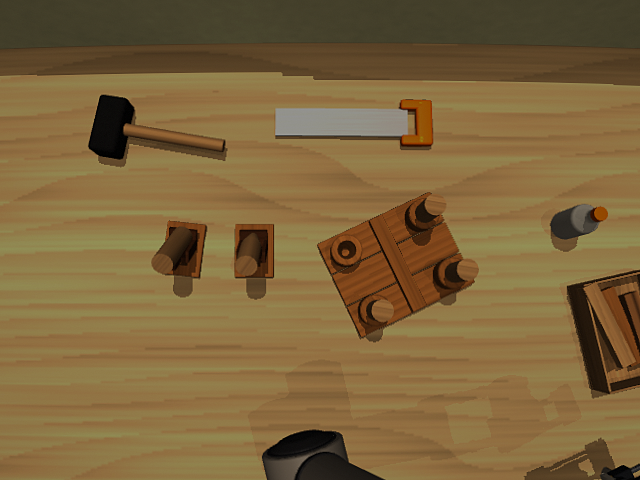

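The top view shows the foot leaning down-image at about (250,250), with the post left of it at (178,250). The empty socket is at (346,250). In the side view, the nearer piece, around (305,165), is the tapered one, and the networks agree.

Run:
```python
from h import *
np.set_printoptions(precision=4,suppress=True)
S={n:cams.snapshot(n) for n in ["side","top"]}
P={}
for n in S:
    for th,z in [("foot",.032),("rest_a",0),("socket",.065),("post",.032)]:
        p=spotter.pinpoint(th,S[n])
        for q in p[:2]: print(n,th,q["conf"],atz(S[n],q["at"],z))
        P[n,th]=p
    m=spotter.masks_of("foot",S[n])[0]["pixels"].astype(np.uint8)
    print(n,"minAreaRect",cv2.minAreaRect(cv2.findNonZero(m)))
    m=spotter.masks_of("rest_a",S[n])
    for r in m: 
        a=cv2.minAreaRect(cv2.findNonZero(r["pixels"].astype(np.uint8))); print("rest",r["conf"],a)
        if n=="top": print(np.array([atz(S[n],c,.0) for c in cv2.boxPoints(a)]))
for th in ["foot","rest_a","socket","post"]:
    if P["side",th] and P["top",th]: print(th,"tri",tri([(S[n],P[n,th][0]["at"]) for n in S]))
cv2.imwrite("pics/crop.png",cv2.resize(np.hstack([S["top"]["image"][200:310,140:400],]),None,fx=3,fy=3,interpolation=cv2.INTER_CUBIC)[:,:,::-1])
```

```text
side foot 0.56 [0.5889 0.1448 0.032 ]
side rest_a 0.57 [ 0.5942  0.1463 -0.    ]
side socket 0.86 [ 0.5638 -0.0388  0.065 ]
side post 0.8 [0.5993 0.2933 0.032 ]
side minAreaRect ((303.75, 166.25001525878906), (65.05381774902344, 23.33452033996582), 45.0)
rest 0.57 ((309.4433898925781, 189.3018798828125), (58.24087142944336, 61.125450134277344), 74.05460357666016)
top foot 0.78 [0.601  0.1542 0.032 ]
top rest_a 0.75 [0.5928 0.1603 0.    ]
top socket 0.68 [ 0.5638 -0.0304  0.065 ]
top post 0.85 [0.5987 0.2981 0.032 ]
top minAreaRect ((248.11766052246094, 254.0294189453125), (22.070741653442383, 43.656410217285156), 14.03624439239502)
rest 0.92 ((253.49996948242188, 250.5), (52.99999237060547, 38.99999237060547), 90.0)
[[0.6278 0.1969 0.    ]
 [0.6273 0.1154 0.    ]
 [0.5166 0.1154 0.    ]
 [0.5171 0.196  0.    ]]
foot tri [0.5979 0.1565 0.0181]
rest_a tri [ 0.5972  0.1618 -0.0183]
socket tri [ 0.5659 -0.0314  0.0538]
post tri [0.6002 0.2993 0.0265]
```

View pics/crop.png

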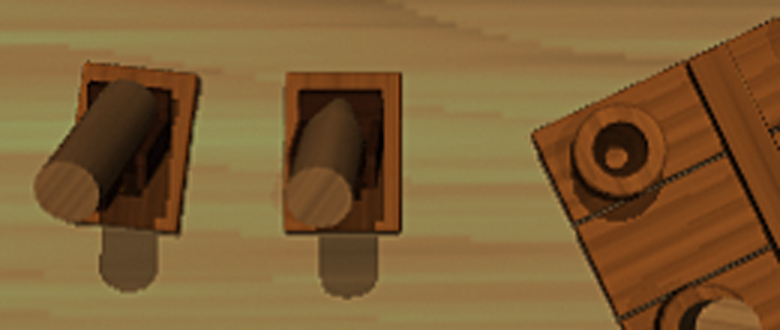

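The foot's rest is square to the world axes and the foot leans towards -x. Next I move above it for a wrist look.

```bash
python3 -m creep '[[35,-29,-20,0.1],[70,-58,-40,0.2],[105,-88,-53,0.3],[140,-117,-53,0.381],[175,-146,-53,0.381],[210,-175,-53,0.381],[245,-204,-53,0.381],[280,-234,-53,0.381],[280,-234,-53,0.381]]' -1; python3 -c "
from h import *
o=readout.get_obs();print(o['tcp_pos'],o['tool_rot'],o['qpos'],o['time'])"
```

```text
time: 2.65
tcp_pos: [0.3686, -0.1641, 0.2801]
tool_rot: [3.141, -0.001, 0.001]
ft_force: [0.7, -0.6, 0.4]
width: 0.0919
[ 0.36860009 -0.16414938  0.28006767] [ 3.14101331e+00 -8.36591143e-04  1.33694944e-03] [-6.09469009e-01  7.13478564e-02  1.72346029e+00  1.26406281e-05
  1.34575508e+00  9.61857193e-01] 2.65
```

```bash
python3 -m creep '[[18,-35,0,0],[36,-70,0,0],[54,-105,0,0],[72,-140,0,0],[91,-175,0,0],[110,-210,0,0],[129,-245,0,0],[148,-280,0,0],[172,-319,0,0],[172,-319,0,0],[172,-319,0,0]]'
python3 - <<'E'
from h import *
np.set_printoptions(precision=4,suppress=True)
o=readout.get_obs();print(o['tcp_pos'],o['tool_rot'],o['time'])
s=cams.snapshot("wrist");save(s,"w1")
print(-s["R"].T@s["t"])
for th,z in [("foot",.032),("rest_a",0),("post",.032),("socket",.065)]:
    for q in spotter.pinpoint(th,s)[:2]: print(th,q["conf"],q["at"],atz(s,q["at"],z))
m=spotter.masks_of("foot",s)
if m: print(m[0]["rect"],m[0]["conf"],cv2.minAreaRect(cv2.findNonZero(m[0]["pixels"].astype(np.uint8)))); np.save("m.npy",m[0]["pixels"])
# predicted outline points
c,sn=np.cos(np.pi/6),.5
for b in [(.595,.155)]:
    for L in (0,108,135): print(L,proj(s,[b[0]-L*1e-3*sn,b[1],.032+L*1e-3*c]))
E
```

```text
time: 3.57
tcp_pos: [0.5406, 0.1549, 0.2787]
tool_rot: [3.141, 0.005, -0.002]
ft_force: [-0.5, -1.0, 0.3]
width: 0.0917
[0.5406 0.1549 0.2787] [ 3.1414  0.005  -0.0019] 3.5667
[0.623  0.1557 0.437 ]
foot 0.56 [326.4, 128.4] [0.5948 0.1542 0.032 ]
rest_a 0.87 [327.1, 124.4] [0.5964 0.1534 0.    ]
post 0.67 [169.0, 122.9] [0.6    0.2999 0.032 ]
socket 0.84 [532.7, 170.7] [ 0.5621 -0.028   0.065 ]
[299.7, 120.7, 54.7, 134.6] 0.55 ((326.5, 188.0), (134.0, 55.0), 90.0)
0 [325.5097 128.1271]
108 [325.4796 210.5139]
135 [325.4695 237.3665]
```

View pics/w1.png

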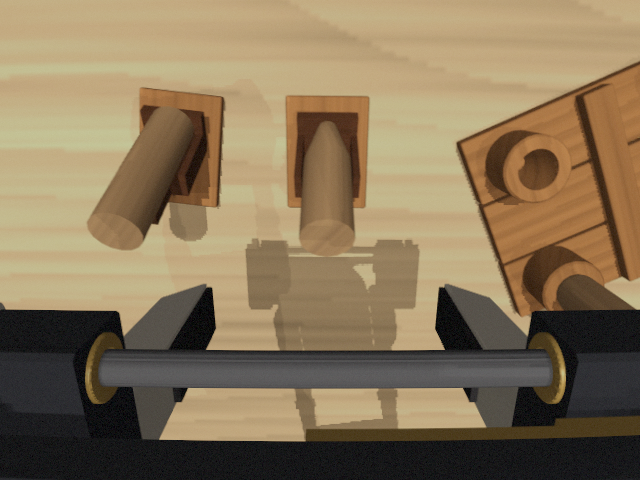

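The foot's outline and centreline, small end at (326,125) and blunt face at (327,237), match my model to about 1 mm at y≈0.154. The post is well clear at (145,180). I descend and grip at 108 mm along the foot.

```bash
python3 -m creep '[[0,0,35,0],[0,0,70,0],[0,0,105,0],[0,0,135,0],[0,0,155,0],[0,0,167,0],[0,0,172,0],[0,0,172,0]]' -1 && python3 -m creep '[[0,0,0,0],[0,0,0,0],[0,0,0,0],[0,0,0,0],[0,0,0,0],[0,0,0,0],[0,0,0,0],[0,0,0,0]]' 1 15
python3 - <<'E'
from h import *
s=cams.snapshot("wrist");save(s,"w2")
E
```

```text
time: 4.53
tcp_pos: [0.5396, 0.152, 0.107]
tool_rot: [3.141, -0.002, -0.003]
ft_force: [0.0, -0.6, 0.3]
width: 0.0918
time: 5.2
tcp_pos: [0.5402, 0.1529, 0.1077]
tool_rot: [3.141, -0.0, 0.0]
ft_force: [0.7, 0.3, 0.0]
width: 0.0431
```

View pics/w2.png

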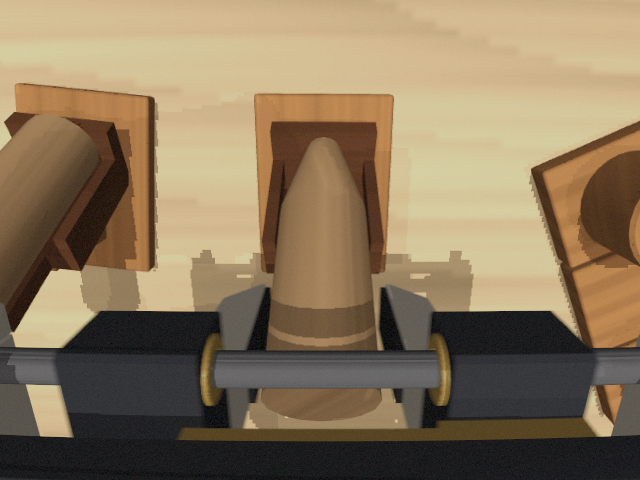

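The foot's shaft (about 320,310) lies centred between the pads, which are nearly closed. I finish closing and lift along the foot's axis.

```bash
python3 -m creep '[[0,0,0,0],[0,0,0,0],[0,0,0,0]]' 1 15 && python3 -m creep '[[-5,0,-9,0],[-10,0,-17,0],[-18,0,-31,0],[-28,0,-48,0],[-40,0,-69,0],[-52,0,-90,0],[-60,0,-104,0],[-60,0,-104,0],[-60,0,-104,0]]'
python3 - <<'E'
from h import *
s=cams.snapshot("wrist");save(s,"w3");s=cams.snapshot("side")
for th,z in [("socket",.065),("post",.032),("foot",.12)]:
    for q in spotter.pinpoint(th,s)[:2]: print(th,q["conf"],q["at"],atz(s,q["at"],z))
cv2.imwrite("pics/s3.png",cv2.resize(s["image"][60:300,180:480],(800,640))[:600,:,::-1])
E
```

```text
time: 5.5
tcp_pos: [0.5402, 0.1529, 0.1077]
tool_rot: [3.142, -0.0, 0.0]
ft_force: [0.5, 0.1, 0.7]
width: 0.0401
time: 6.25
tcp_pos: [0.48, 0.1529, 0.2126]
tool_rot: [-3.141, -0.0, -0.003]
ft_force: [0.3, 0.2, -1.0]
width: 0.0398
socket 0.84 [342.8, 257.5] [ 0.5649575 -0.0338189  0.065    ]
socket 0.27 [328.0, 199.1] [0.58311484 0.09223685 0.065     ]
foot 0.85 [291.0, 153.9] [0.54027923 0.16638865 0.12      ]
```

View pics/s3.png

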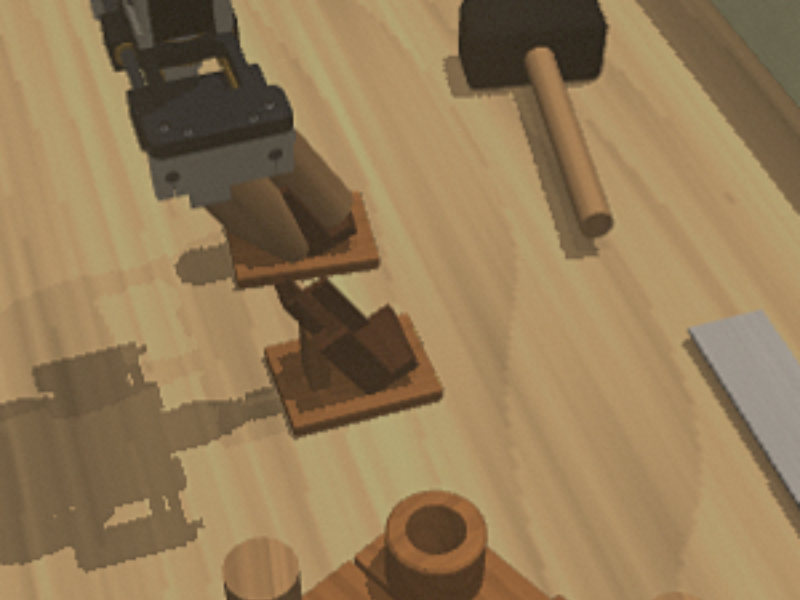

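The foot is held, still leaning about 30°, and its rest is empty. The post is untouched. I carry the foot over the socket and look with the wrist camera.

```bash
python3 -m creep '[[3,30,0,0],[6,65,0,0],[9,100,5,0],[12,135,10,0],[15,165,15,0],[16,180,17,0],[16,185,17,0],[16,185,17,0],[16,185,17,0]]'
python3 - <<'E'
from h import *
np.set_printoptions(precision=4,suppress=True)
o=readout.get_obs();T=o['tcp_pos'];print(T,o['time'],o['ft_force'],o['width'])
S={n:cams.snapshot(n) for n in ("wrist","side","top")}
for n,s in S.items():
    for q in spotter.pinpoint("socket",s)[:2]: print(n,"socket",q["conf"],q["at"],atz(s,q["at"],.065))
    for q in spotter.pinpoint("foot",s)[:1]: print(n,"foot",q["conf"],q["at"],"pred",[(d,proj(s,T+[.108*np.sin(np.radians(d)),0,.019-.108*np.cos(np.radians(d))])) for d in (0,15,30)])
w=S["wrist"]["image"];sd=cv2.resize(S["side"]["image"][140:320,220:420],(400,360))
im=np.zeros((480,800,3),np.uint8);im[:300,:400]=cv2.resize(w,(400,300));im[:360,400:]=sd
cv2.imwrite("pics/w4.png",im[:,:,::-1])
E
```

```text
time: 7.25
tcp_pos: [0.4961, -0.0316, 0.1944]
tool_rot: [-3.141, 0.001, 0.001]
ft_force: [0.2, 0.1, -1.2]
width: 0.0399
[ 0.4961 -0.0316  0.1944] 7.25 [ 0.1523  0.0747 -1.1958] 0.03988475772230839
wrist socket 0.75 [323.4, 122.5] [ 0.5622 -0.03    0.065 ]
wrist foot 0.8 [325.8, 149.2] pred [(0, array([325.8847, 238.0945])), (15, array([325.8745, 194.4375])), (30, array([325.8848, 151.5235]))]
side socket 0.6 [340.6, 258.2] [ 0.5611 -0.034   0.065 ]
side foot 0.8 [332.5, 238.0] pred [(0, array([300.452 , 252.9813])), (15, array([317.8365, 246.7888])), (30, array([333.9985, 238.1427]))]
```

View pics/w4.png

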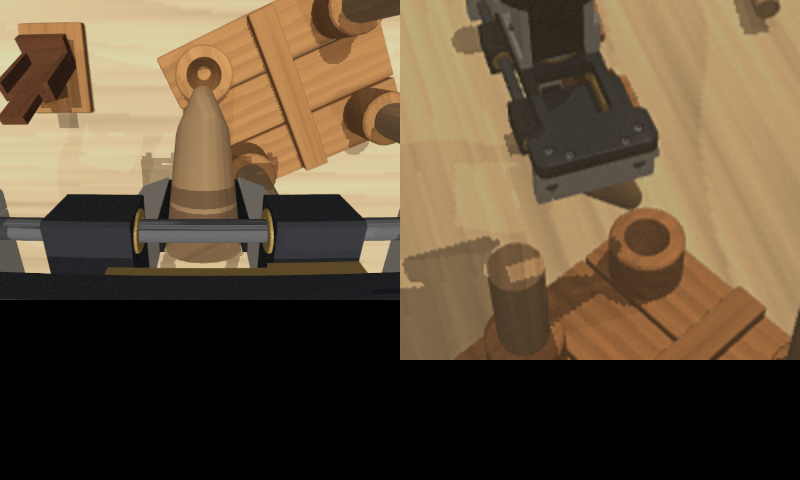

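The foot leans 30° in the grip: the model predicted the small end at (325.9,151.5) in the wrist view and the network found (326,149). The tip is just short of the socket at (323,122). I lower it tilted into the mouth and then swing it upright against the far wall.

```bash
python3 -m creep '[[9,0,15,0],[18,0,35,0],[18,0,48,0],[18,0,56,0],[18,0,62,0],[18,0,66,0],[18,0,67,0],[18,0,67,0]]' 1 10
python3 - <<'E'
from h import *
np.set_printoptions(precision=4,suppress=True)
S={n:cams.snapshot(n) for n in ("wrist","side")};T=readout.get_obs()['tcp_pos']
for n,s in S.items():
    for q in spotter.pinpoint("foot",s)[:1]: print(n,"foot",q["conf"],q["at"],"pred",[(d,proj(s,T+[.108*np.sin(np.radians(d)),0,.019-.108*np.cos(np.radians(d))])) for d in (15,30)])
    for q in spotter.pinpoint("socket",s)[:1]: print(n,"socket",q["conf"],q["at"],atz(s,q["at"],.065))
w=S["wrist"]["image"];sd=cv2.resize(S["side"]["image"][140:320,220:420],(400,360))
im=np.zeros((360,800,3),np.uint8);im[:300,:400]=cv2.resize(w,(400,300));im[:360,400:]=sd
cv2.imwrite("pics/w5.png",im[:,:,::-1])
E
```

```text
time: 8.37
tcp_pos: [0.5143, -0.0322, 0.128]
tool_rot: [3.141, -0.0, 0.001]
ft_force: [0.6, -0.7, -1.9]
width: 0.0398
wrist foot 0.58 [325.3, 149.9] pred [(15, array([325.8424, 194.3806])), (30, array([325.8797, 151.3605]))]
side foot 0.63 [344.7, 260.1] pred [(15, array([329.1632, 268.1207])), (30, array([344.3338, 260.114 ]))]
side socket 0.66 [344.4, 259.1] [ 0.5663 -0.0376  0.065 ]
```

View pics/w5.png

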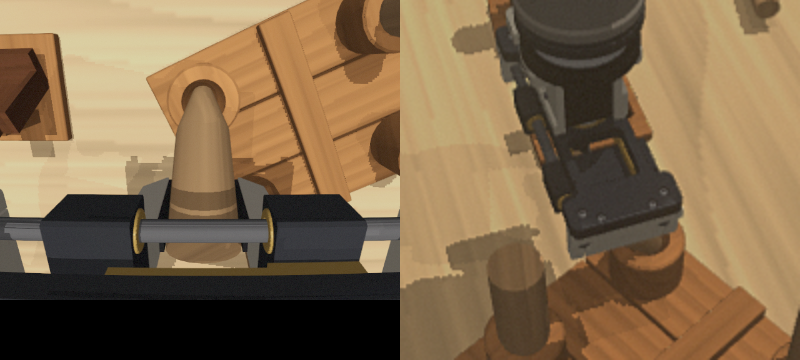

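The tip is inside the mouth (about (203,95) in the left half) with no contact force. Now I start swinging it upright.

```bash
python3 -m creep '[[3,0,0,0],[6,0,-1,0],[9,0,-3,0],[12,0,-5,0],[15,0,-6.5,0],[18,0,-8,0],[21,0,-9,0],[24,0,-10.5,0],[27,0,-12,0],[29,0,-13,0],[29,0,-13,0]]' 1 7
python3 - <<'E'
from h import *
np.set_printoptions(precision=4,suppress=True)
s=cams.snapshot("wrist");T=readout.get_obs()['tcp_pos']
for q in spotter.pinpoint("foot",s)[:1]: print("foot",q["conf"],q["at"],"pred",[(d,proj(s,T+[.108*np.sin(np.radians(d)),0,.019-.108*np.cos(np.radians(d))])) for d in (0,15,30)])
im=np.zeros((300,800,3),np.uint8);im[:,:400]=cv2.resize(s["image"],(400,300));im[:,400:]=cv2.resize(cams.snapshot("side")["image"][140:320,220:420],(400,360))[:300]
cv2.imwrite("pics/w6.png",im[:,:,::-1])
E
```

```text
time: 9.58
tcp_pos: [0.5437, -0.0322, 0.1409]
tool_rot: [3.141, -0.0, 0.001]
ft_force: [0.2, 0.2, -0.4]
width: 0.0397
foot 0.9 [325.5, 192.6] pred [(0, array([325.697 , 238.6209])), (15, array([325.6988, 195.0027])), (30, array([325.7277, 152.1405]))]
```

View pics/w6.png

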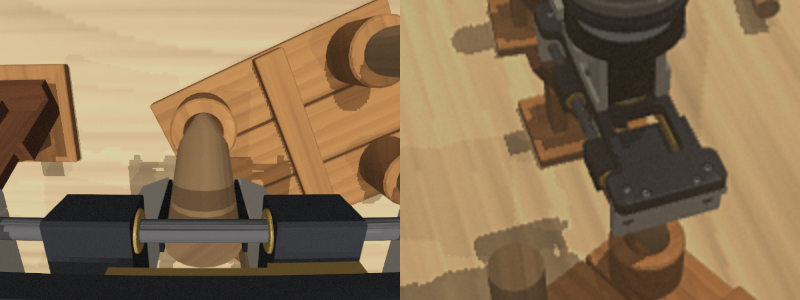

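It pivots as planned, now leaning about 16°. I continue to upright.

```bash
python3 -m creep '[[3,0,-1,0],[6,0,-2,0],[9,0,-2.5,0],[12,0,-3,0],[15,0,-3.5,0],[18,0,-4,0],[21,0,-4.5,0],[24,0,-4.5,0],[27,0,-4.5,0],[28,0,-4.5,0],[28,0,-4.5,0]]' 1 7
python3 - <<'E'
from h import *
np.set_printoptions(precision=4,suppress=True)
T=readout.get_obs()['tcp_pos']
for n in("wrist","side"):
  s=cams.snapshot(n)
  for q in spotter.pinpoint("foot",s)[:1]: print(n,"foot",q["conf"],q["at"],"pred",[(d,proj(s,T+[.108*np.sin(np.radians(d)),0,.019-.108*np.cos(np.radians(d))])) for d in (-5,0,5,10)])
E
```

```text
time: 10.65
tcp_pos: [0.5714, -0.0322, 0.1451]
tool_rot: [3.141, -0.0, 0.0]
ft_force: [-1.2, -0.3, -0.8]
width: 0.0396
wrist foot 0.75 [326.8, 239.2] pred [(-5, array([325.7644, 252.9493])), (0, array([325.7607, 238.2057])), (5, array([325.7596, 223.5631])), (10, array([325.7612, 209.0111]))]
side foot 0.92 [343.5, 261.4] pred [(-5, array([340.6118, 260.2167])), (0, array([346.0589, 258.8277])), (5, array([351.4976, 257.154 ])), (10, array([356.8987, 255.206 ]))]
```

The foot is upright. I centre it over the socket and lower it.

```bash
python3 -m creep '[[-3,0,0,0],[-6,0,0,0],[-8,0,2,0],[-8,0,6,0],[-8,0,10,0],[-8,0,14,0],[-8,0,18,0],[-8,0,22,0],[-8,0,25,0],[-8,0,27,0],[-8,0,28,0],[-8,0,28,0]]' 1 7
python3 - <<'E'
from h import *
np.set_printoptions(precision=4,suppress=True)
o=readout.get_obs();T=o['tcp_pos'];print(o['ft_force'],o['ft_torque'])
for n in("wrist","side"):
  s=cams.snapshot(n)
  for q in spotter.pinpoint("foot",s)[:1]: print(n,"foot",q["conf"],q["at"],"pred",[(d,proj(s,T+[.108*np.sin(np.radians(d)),0,.019-.108*np.cos(np.radians(d))])) for d in (-5,0,5,10)])
E
```

```text
time: 11.85
tcp_pos: [0.5633, -0.0322, 0.1171]
tool_rot: [3.141, -0.0, 0.0]
ft_force: [0.3, 0.5, -0.9]
width: 0.0398
[ 0.2728  0.5457 -0.9475] [ 0.0151 -0.1218  0.0133]
wrist foot 0.58 [324.5, 236.4] pred [(-5, array([325.7777, 252.9707])), (0, array([325.7733, 238.2257])), (5, array([325.7716, 223.5818])), (10, array([325.7727, 209.0283]))]
side foot 0.71 [342.8, 272.8] pred [(-5, array([335.6555, 271.1986])), (0, array([340.9884, 269.8153])), (5, array([346.31  , 268.1618])), (10, array([351.5916, 266.2485]))]
```

It is about 37 mm deep with no contact yet. I creep down until it seats.

```bash
python3 -m creep '[[0,0,1,0],[0,0,2,0],[0,0,3,0],[0,0,4,0],[0,0,4,0]]' 1 7;  python3 -m creep '[[0,0,1,0],[0,0,2,0],[0,0,2,0]]' 1 7;python3 -m creep '[[0,0,1,0],[0,0,2,0],[0,0,2,0]]' 1 7
```

```text
time: 12.47
tcp_pos: [0.5641, -0.0323, 0.114]
tool_rot: [3.141, -0.0, 0.004]
ft_force: [2.3, -0.5, 2.7]
width: 0.0398
time: 12.72
tcp_pos: [0.5647, -0.0323, 0.1128]
tool_rot: [3.141, -0.0, 0.007]
ft_force: [2.7, 1.1, 7.9]
width: 0.0401
time: 12.97
tcp_pos: [0.5649, -0.0323, 0.111]
tool_rot: [3.141, -0.0, 0.008]
ft_force: [2.9, -0.9, 7.8]
width: 0.0398
```

The force levelled off near 8 N, so the foot is bottoming and the pads are slipping slightly. I ease the 2 mm sideways offset, release and look.

```bash
python3 -m creep '[[1,0,0,0],[2,0,0,0],[2,0,1,0],[2,0,1,0]]' 1 7;  python3 -m creep '[[0,0,0,0],[0,0,0,0],[0,0,0,0],[0,0,0,0],[0,0,0,0]]' -0.6; python3 -m creep '[[0,0,-15,0],[0,0,-35,0],[0,0,-60,0],[0,0,-95,0],[0,0,-130,0],[0,0,-130,0]]'
python3 - <<'E'
from h import *
np.set_printoptions(precision=4,suppress=True)
X=np.array([.5635,-.0325,.022])
S={}
for n in("wrist","side","top"):
  s=cams.snapshot(n);S[n]=s
  for th in("foot","post"):
    for q in spotter.pinpoint(th,s)[:1]: print(n,th,q["conf"],q["at"],"home pred",proj(s,X),"post at",atz(s,q["at"],.032) if th=="post" else "")
im=np.zeros((440,800,3),np.uint8);im[:300,:400]=cv2.resize(S["wrist"]["image"],(400,300));im[:,400:]=cv2.resize(S["side"]["image"][80:300,220:420],(400,440))
cv2.imwrite("pics/w8.png",im[:,:,::-1])
E
```

```text
time: 13.3
tcp_pos: [0.5662, -0.0323, 0.1096]
tool_rot: [3.141, -0.0, 0.005]
ft_force: [0.3, 0.3, 6.9]
width: 0.04
time: 13.72
tcp_pos: [0.5648, -0.0321, 0.1079]
tool_rot: [-3.142, 0.0, 0.001]
ft_force: [-0.6, -0.4, -0.3]
width: 0.0686
time: 14.22
tcp_pos: [0.5681, -0.0326, 0.2454]
tool_rot: [3.139, -0.0, 0.019]
ft_force: [0.5, 0.0, 0.8]
width: 0.0736
wrist foot 0.6 [325.6, 199.1] home pred [324.7748 199.363 ] post at 
side foot 0.56 [341.9, 271.5] home pred [341.0603 271.9567] post at 
side post 0.84 [305.5, 138.5] home pred [341.0603 271.9567] post at [0.6029 0.2902 0.032 ]
top foot 0.5 [343.7, 251.4] home pred [344.9979 252.82  ] post at 
top post 0.85 [181.0, 232.8] home pred [344.9979 252.82  ] post at [0.6055 0.3001 0.032 ]
```

View pics/w8.png

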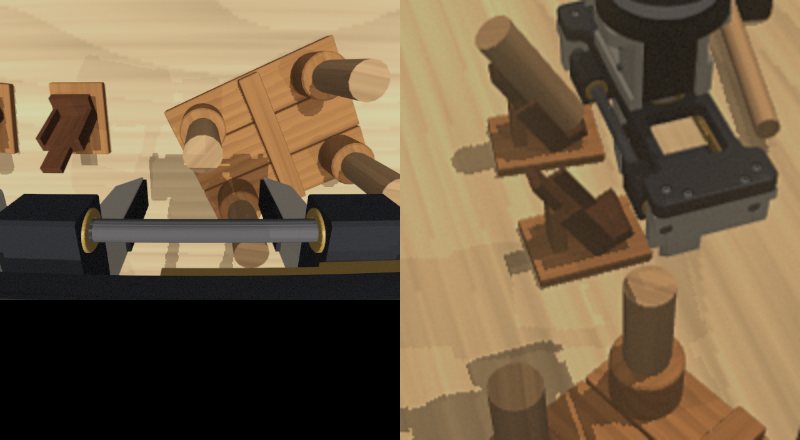

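Run:
```python
from h import *
np.set_printoptions(precision=4,suppress=True)
B=np.array([.5635,-.0325,.157])
for n in("wrist","side","top"):
  s=cams.snapshot(n); m=spotter.masks_of("foot",s)
  if not m: print(n,"none");continue
  # expected silhouette of an upright home foot, visible above boss (z .065..157)
  a=np.linspace(0,6.283,40);pts=np.array([proj(s,[B[0]+.02*np.cos(t),B[1]+.02*np.sin(t),z]) for z in(.075,.157) for t in a],np.float32)
  print(n,m[0]["conf"],m[0]["rect"],"pred",cv2.boundingRect(pts),"px/10deg top", proj(s,B+[.0235,0,0])-proj(s,B),proj(s,B+[0,.0235,0])-proj(s,B))
```

```text
wrist 0.85 [292.9, 183.2, 68.6, 92.6] pred (292, 183, 69, 93) px/10deg top [  0.0143 -38.6964] [-39.8228   0.0234]
side 0.59 [329.8, 213.9, 31.1, 55.7] pred (329, 210, 28, 54) px/10deg top [14.9261 -3.9717] [ -5.365 -11.52 ]
top none
```

The foot's outline in the wrist view matches a fully home, upright foot to within 1 px, where 10° of lean would be about 39 px. Handing in.

```bash
python3 -c "
from plant import workorder;print(workorder.job_done())"
```

```text
the job is handed in; nothing more can be done
None
```

The foot stands upright in the empty socket, released, and the job is handed in, at about 15 s of the 40 s allowed. The hand-in itself gives no verdict.

I gripped the foot 108 mm up from its small end, lifted it out along its own axis, and lowered it still leaning 30° into the socket mouth. I then pivoted it upright in the jaws against the socket wall, pressed it gently home while held (it levelled off near 8 N), opened the gripper and backed away upward.

**Last checks:**
- **Wrist view:** the foot's outline matches an upright, fully home foot to within 1 px.
- **Side view:** this agrees less closely, with its outline box up to 4 px off. I put that down to its coarser mask and the 2 mm calibration.
- **Top view:** the small end was found within 2 px of where it should be, but the outline network found no foot in the last picture.
- **Post:** its estimated position differs by 5 to 8 mm from the first look, which is within the detection noise. The arm never went near enough to touch it, and in the last picture it sits in its rest.

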